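# Rock the jammed locating block out of the paper-casting mould

## Task

The wooden locating block is jammed in the pocket in the middle of the paper-casting mould. It will not come straight up: take it by its upright stem and rock it well over to one side and then to the other, towards the mould's two short brass-cornered ends, until both strips that grip it have been pushed back; then draw it out and finish holding it still and upright, straight above its pocket with its foot about 2 cm clear of the mould. Do not put it down or let go, and leave the spare block, jar, weight, brush and spatula around the mould where they are.

Things in the scene. Friction and masses are not known exactly. Their poses are not given: they have to be found in the camera images.
- mould: paper-casting mould: wooden frame fixed to the table, 200 (its x) x 300 (its y) x 50 high, dark casting cells in its top, brass corners. Origin: centre of its underside, on the table; x its short direction, y its long one, along which the block is rocked; z up. The block's pocket is in its middle
- pocket (a point): centre of the pocket's mouth, level with the mould's top (50 above the table); axes as the mould's. Pocket floor 10 above the table; up to 26 above the table the pocket is 43 (x) by 39 (y); from 46 to 50 (flush brass plates) its mouth is 43 (x) by 54 (y). Between, at 30 to 46, a gripping strip comes in from either y side
- block: the plain pale wooden block to be freed, about 110 g (varies), in the mould's pocket: a foot 40 (x) by 36 (y) by 10 high, on it a stem 40 (x) by 28 (y) rising to 90 above the underside. Origin: centre of the foot's underside, at the start on the pocket floor; axes as the mould's, z up. Lifted straight it rises 10 and stops firmly: the strips lie 4 over each side of the foot
- block_top (a point): centre of the top of the block's stem, 90 above its origin, at the start 50 above the mould's top; grasp the stem across its 28 or 40. Leaning it about 0.23 rad (13 degrees) about its foot, to the mould's +y and then to -y, pushes back one strip, then the other, far enough (5 to 10 N sideways at the top); upright and centred it then lifts out freely
- strip_left (a joint): wooden strip at the +y side of the pocket, 41 long, 16 high, its top seen in the pocket's mouth. Value: how far it is pushed back towards +y, 0 to 0.008 m; at 0 it is 0.5 mm from the upright stem; it is stiff (about 12 N) and stays where it is pushed. From about 0.004 it is clear of the foot
- strip_right (a joint): the same at the -y side of the pocket, pushed back towards -y, 0 to 0.008 m
- spare: bystander: a second block of the same shape and size as the jammed one, standing on the table beside one end of the mould; origin under its foot
- jar: bystander: jar, 60 across, 85 high, standing on the table beside the other end of the mould; origin under its centre
- weight: bystander: dark steel cylinder, 36 across, 28 high, standing on top of the mould near one corner, 110 or more from the block; origin under its centre
- brush: bystander: flat brush, 180 long, 20 high, lying along the far (+x) long side of the mould, some 30 clear of it; origin under its middle
- spatula: bystander: spatula, 200 long, 20 high, lying on the table at the robot's right; origin under its middle
Things that resemble listed ones, but are neither listed nor needed, are in the scene too. Leave any black, blue or purple look-alike of the block alone.

How it is judged:
By the outcome, as a careful person would: the job done as asked, in the order asked, and still so for the second after the job is handed in, while the arm keeps its last pose, push and grip.
It also fails if it takes over 45 s, if anything falls off the work surface, if the arm or the gripper's body presses on something with over 40 N, if the wrist force passes 120 N, or if a joint passes its speed limit or range.

## Robot

A 6-joint arm with a two-finger parallel gripper is mounted at the origin on the work surface. World frame = base frame: x ahead of the robot, y to its left, z up, the work surface at z = 0. Lengths are in m, angles in rad, forces in N, time in s.
With the tool pointing down it reaches from about 0.3 to 0.825 m from the base axis. Payload 5.4 kg.
Tool frame: the origin (TCP) lies between the finger pads; the fingertips stand manip.finger_overhang ahead of it and the grasp point (between the pads) is the TCP (manip.finger_overhang is the distance from the TCP to the fingertips, in m); x points along the fingers, y is the direction in which the jaws open and shut, and the axes are right-handed (so a half turn about x gives the same grasp; the last joint's range is limited). The gripper opens to 92 mm and grips with 3 to 60 N. Pads are 20 mm wide; open, the fingers measure 128 mm over their backs; the gripper's body (75 mm by 189 mm) begins 69 mm behind the grasp point.
Start: joints at [1.034, 0.158, 1.597, -0, 1.386, -0.21], TCP at [0.185, 0.545, 0.234] pointing down, gripper open.
Joint ranges: [-2.91, 2.91], [-0.94, 2.29], [0.18, 2.7], [-1.29, 4.43], [0.17, 2.64], [-3, 3]. Speed limits (rad/s): [2.57, 2.57, 3.14, 3.14, 3.14, 3.14].

## Interface

Orientations are given as a 3x3 rotation matrix whose columns are the frame's x, y, z axes.
In Python, from cell import manip, camera, camera_info gives the robot as it stands.
- The arm moves only by the shell command python3 -m pendant 'ROWS'. ROWS is JSON, a list of rows, each an object of numbers: "wx", "wy", "wz": the turn, a rotation vector about the tool's x, y, z in rad; "x", "y", "z": the shift along the tool's x, y, z in mm; "grip": the finger opening in mm, from 0 to 91.9. A call has exactly 8 rows; each row shifts and turns the commanded pose from where the row before left it, along the tool's axes as they then stand; what a row does not reach is not made up. A row lasts 1/12 s, in which the tool goes at most 41.7 mm and 7.16 degrees, less where a joint would pass 70% of its speed; a pose out of reach is approached as far as the arm can. A call is refused whole if a number of a shift passes 41.7 or a number of a turn 0.125, either way. A call with a gripper value outside its range is refused whole. The fingers move at their own pace and stop on an object; the grip force is fixed at half the most. Time passes only in rows, so rows that do not move let the fingers close, or fill a call up. It gives the time, the measured TCP pose, the force and the opening at its end, in the units of the state.
- manip.state(): the state, without advancing time (a new reading comes with each control period).
- camera(name): name is "scene" or "side" or "wrist"; returns the picture (420x560x3 uint8, red, green, blue); there is no depth.
- camera_info(name): a dict with "fx", "fy", "cx", "cy" (pixels), "rvec" (rotation vector, rad) and "tvec" (3), from world to camera coordinates, as OpenCV has them. Camera axes: x right, y down, z forward; pixel columns grow to the right and rows downward; lengths in m; the calibration is good to about 2 mm. A picture is of the moment at which its call begins: read the wrist's pose just before it. camera_info takes no time and is no camera call; for the wrist camera it gives the pose at the moment of the call.
- manip.finish_job(): hands the job in, once; it reports no verdict.
The state is a dict: "t": time; "qpos": joint angles; "qd": joint speeds; "effort": joint torques, N m; "ee_pos": TCP position; "ee_rot": TCP orientation; "force": force on the tool from outside, world axes, zero at the start; "wrist_torque": the same for the moment, N m; "finger_gap": finger opening in m.
Only numpy, scipy, OpenCV 4.12 (cv2) and the standard library are available. Lean on these libraries where they do the work, as an engineer would, in place of code of your own. Each camera call takes 0.05 s, during which the arm holds its last target.

## Working session

There is one attempt and no reset: what is moved stays moved. The work goes in short steps, Python scripts to look and compute and a shell command to move; the robot and the scene stay as the last step left them, time stands still between calls to the robot, and variables do not carry over. Pictures are saved under pics/ and viewed, and the job is handed in when it is done.

```bash
ls; mkdir -p pics; python3 - <<'E'
from cell import manip,camera,camera_info
import cv2
s=manip.state();print(s['t'],s['ee_pos'],s['ee_rot'],s['finger_gap'],s['force'],manip.finger_overhang)
for n in ("scene","side","wrist"):
    print(n,camera_info(n)); cv2.imwrite(f"pics/{n}0.png",camera(n)[:,:,::-1])
E
```

```text
pics
0.0 [0.18428368 0.54402546 0.23260676] [[-9.96841856e-04  3.21006124e-01  9.47076594e-01]
 [-1.65418603e-03  9.47075239e-01 -3.21007406e-01]
 [-9.99998135e-01 -1.88663449e-03 -4.13080392e-04]] 0.09183929109704286 [-0.64773203  0.60969419 -1.08856345] 0.019
scene {'fx': 400.4195063456422, 'fy': 400.4195063456422, 'cx': 275.5940548211774, 'cy': 213.3136927972179, 'rvec': array([ 1.19540171,  2.12362485, -1.0809366 ]), 'tvec': array([ 0.30919394, -0.15018133,  1.41058567])}
side {'fx': 503.90578620069664, 'fy': 503.90578620069664, 'cx': 276.8625648176158, 'cy': 208.42561479346574, 'rvec': array([ 0.7548055 , -2.65187244,  0.9935061 ]), 'tvec': array([0.40418668, 0.32379165, 1.30747801])}
wrist {'fx': 370.5611820495002, 'fy': 370.5611820495002, 'cx': 281.17956828757406, 'cy': 205.34542258682566, 'rvec': array([-2.36859973, -1.69863531, -0.22725884]), 'tvec': array([-0.57458132, -0.02982097,  0.3902943 ])}
```

View pics/scene0.png

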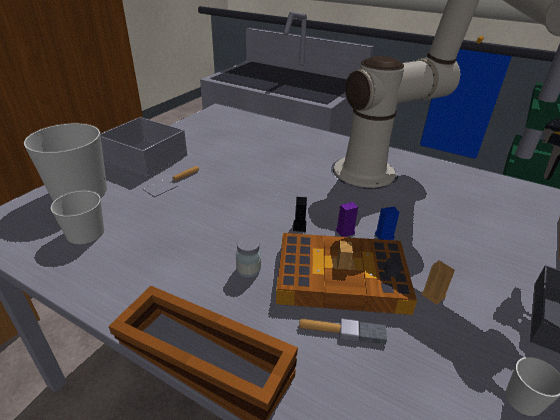

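View pics/side0.png

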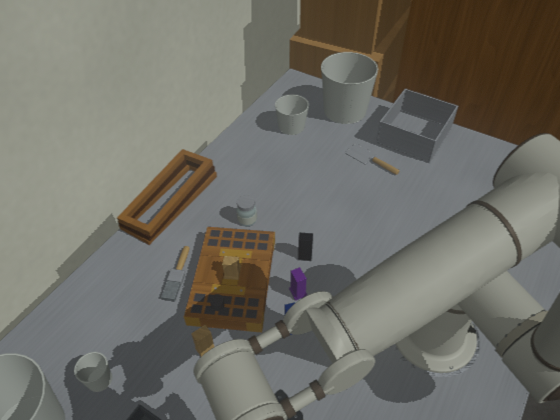

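View pics/wrist0.png

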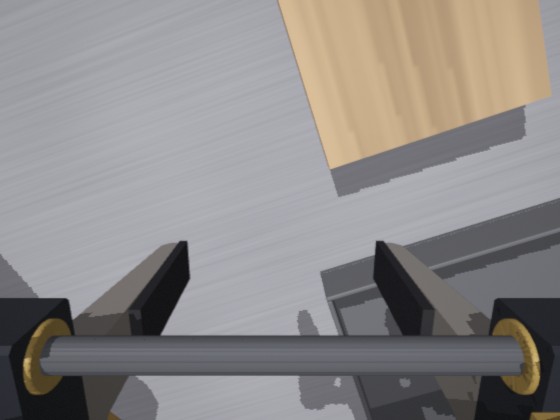

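The candidates for the block are the pale one in the mould's middle (scene 346,253; side 231,267), a wooden one beside the mould (438,282; the spare), and black (300,213), purple (347,218) and blue (388,222) look-alikes. The one in the mould fits the description. I'll confirm it in an enlarged crop.

```bash
python3 - <<'E'
import cv2,numpy as np
a=cv2.imread('pics/scene0.png')[215:325,265:465]; b=cv2.imread('pics/side0.png')[215:360,150:310]
cv2.imwrite('pics/c1.png',cv2.resize(a,None,fx=4,fy=4,interpolation=cv2.INTER_CUBIC))
cv2.imwrite('pics/c2.png',cv2.resize(b,None,fx=4,fy=4,interpolation=cv2.INTER_CUBIC))
E
```

```text
(no output)
```

View pics/c1.png

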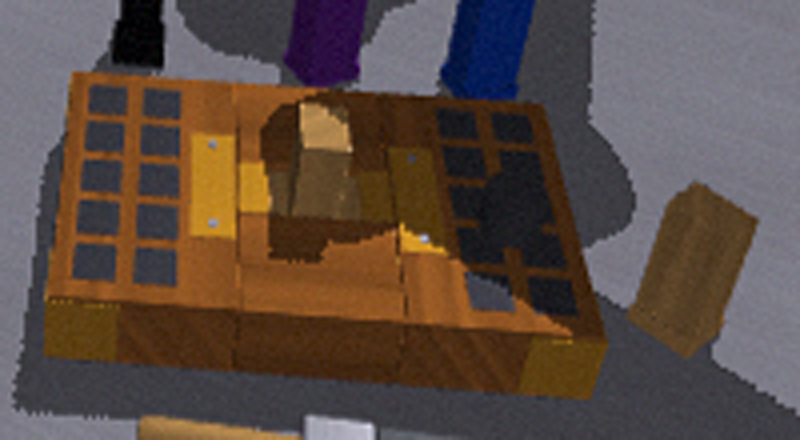

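View pics/c2.png

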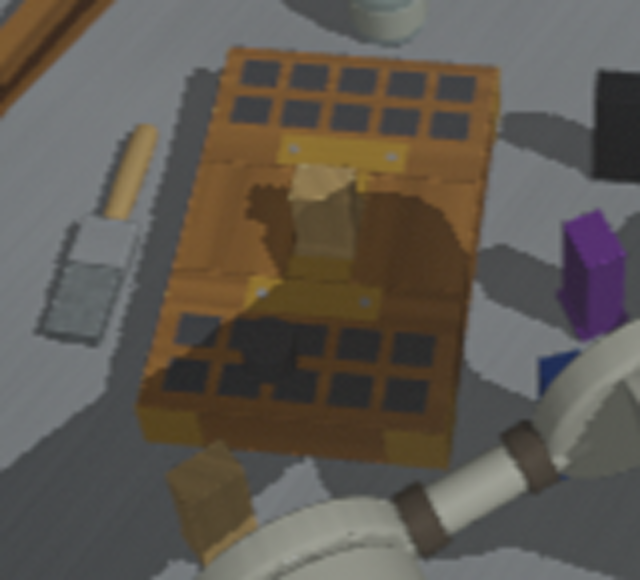

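The crops show the pale block in the mould's middle between two brass plates, its top at scene about (346,247) and side about (231,260). The spare stands by the right-hand end in the scene view (+y), and the jar by the other end.

```bash
cat > h.py <<'E'
import numpy as np,cv2
def RT(i): return cv2.Rodrigues(np.array(i['rvec'],float))[0],np.array(i['tvec'],float)
def ray(i,p):
    R,t=RT(i); d=R.T@np.array([(p[0]-i['cx'])/i['fx'],(p[1]-i['cy'])/i['fy'],1]); return -R.T@t,d/np.linalg.norm(d)
def onz(i,p,z):
    c,d=ray(i,p); return c+d*(z-c[2])/d[2]
def tri(i1,p1,i2,p2):
    c1,d1=ray(i1,p1);c2,d2=ray(i2,p2)
    k=np.linalg.lstsq(np.c_[d1,-d2],c2-c1,rcond=None)[0]
    a,b=c1+k[0]*d1,c2+k[1]*d2; return (a+b)/2,np.linalg.norm(a-b)
def proj(i,P):
    R,t=RT(i); q=R@np.array(P)+t; return np.array([i['fx']*q[0]/q[2]+i['cx'],i['fy']*q[1]/q[2]+i['cy']])
E
python3 - <<'E'
from cell import camera_info
from h import *
np.set_printoptions(precision=4,suppress=True)
S,D=camera_info('scene'),camera_info('side')
o=lambda p:(265+p[0]/4,215+p[1]/4)
q=lambda p:(150+p[0]/4,215+p[1]/4)
sc=[o(p) for p in((72,72),(548,102),(608,340),(45,300))]
# side: which corner is which; near base-left etc
sd=[q(p) for p in((500,68),(452,430),(140,408),(228,48))]
for a,b in zip(sc,sd): print(onz(S,a,.05),onz(D,b,.05),tri(S,a,D,b))
# block top corners scene crop: 
print('top',tri(S,o((326,127)),D,q((325,182))),onz(S,o((326,127)),.1))
E
```

```text
[ 0.5153 -0.0335  0.05  ] [ 0.5066 -0.0378  0.05  ] (array([ 0.5084, -0.0388,  0.045 ]), np.float64(0.0038657088845428693))
[0.3811 0.2376 0.05  ] [0.3755 0.2269 0.05  ] (array([0.376 , 0.2321, 0.0487]), np.float64(0.010656580746924275))
[0.5634 0.3226 0.05  ] [0.5548 0.3189 0.05  ] (array([0.5573, 0.3199, 0.0453]), np.float64(0.00517968143337063))
[0.6963 0.0531 0.05  ] [0.6885 0.051  0.05  ] (array([0.6914, 0.0494, 0.0448]), np.float64(0.0024681476514911275))
top (array([0.5333, 0.1407, 0.0973]), np.float64(0.005596458727822721)) [0.5382 0.1446 0.1   ]
```

```bash
python3 -m pendant '[{"y":-16.8,"z":28.8},{"y":-16.8,"z":28.8},{"y":-16.8,"z":28.8},{"y":-16.8,"z":28.8},{"y":-16.8,"z":28.8},{"y":-16.8,"z":28.8},{"y":-16.8,"z":28.8},{"y":-16.8,"z":28.8}]'; python3 -m pendant '[{"y":-16.8,"z":28.8},{"y":-16.8,"z":28.8},{"y":-16.8,"z":28.8},{"y":-16.8,"z":28.8},{"y":-16.8,"z":28.8},{"y":-16.8,"z":28.8},{"y":-16.8,"z":28.8},{"y":-16.8,"z":28.8}]'; python3 -m pendant '[{"wx":-0.098},{"wx":-0.098},{"wx":-0.098},{"wx":-0.098},{"wx":-0.098},{"wx":-0.098},{"wx":-0.098},{"wx":-0.096}]'
python3 - <<'E'
from cell import manip,camera,camera_info
import cv2
s=manip.state();print(s['t'],s['ee_pos'],s['ee_rot'],s['qpos']);i=camera_info('wrist');print(i)
import pickle;pickle.dump((s,i),open('w1.pkl','wb'))
cv2.imwrite("pics/w1.png",camera('wrist')[:,:,::-1]);cv2.imwrite("pics/d1.png",camera('side')[:,:,::-1])
E
```

```text
0.15 [0.18437518 0.54416388 0.23287244] [[-6.85260413e-04  3.20962201e-01  9.47091757e-01]
 [-1.23725601e-03  9.47090982e-01 -3.20962834e-01]
 [-9.99999000e-01 -1.39173809e-03 -2.51891545e-04]] [ 1.03390710e+00  1.58886697e-01  1.59790808e+00 -4.47264549e-05
  1.38621155e+00 -2.10135217e-01]
{'fx': 370.5611820495002, 'fy': 370.5611820495002, 'cx': 281.17956828757406, 'cy': 205.34542258682566, 'rvec': array([-2.36868764, -1.69863932, -0.22759283]), 'tvec': array([-0.5747148 , -0.02984452,  0.39027671])}$[0]: bad value
$[0]: bad value
$[0]: bad value
```

View pics/w1.png

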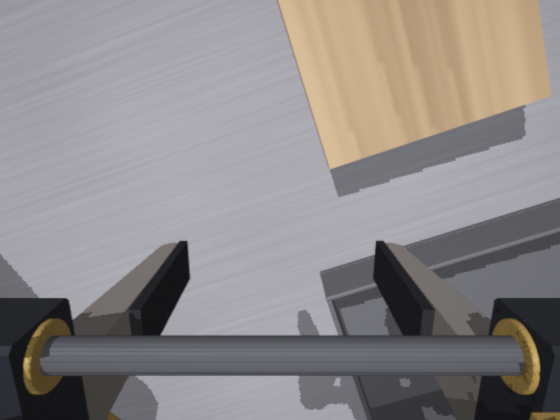

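```bash
python3 -m pendant '[{"wx":0,"wy":0,"wz":0,"x":0,"y":-16.8,"z":28.8,"grip":91.8},{"wx":0,"wy":0,"wz":0,"x":0,"y":-16.8,"z":28.8,"grip":91.8},{"wx":0,"wy":0,"wz":0,"x":0,"y":-16.8,"z":28.8,"grip":91.8},{"wx":0,"wy":0,"wz":0,"x":0,"y":-16.8,"z":28.8,"grip":91.8},{"wx":0,"wy":0,"wz":0,"x":0,"y":-16.8,"z":28.8,"grip":91.8},{"wx":0,"wy":0,"wz":0,"x":0,"y":-16.8,"z":28.8,"grip":91.8},{"wx":0,"wy":0,"wz":0,"x":0,"y":-16.8,"z":28.8,"grip":91.8},{"wx":0,"wy":0,"wz":0,"x":0,"y":-16.8,"z":28.8,"grip":91.8}]'
```

```text
t: 0.92
ee_pos: [0.3604, 0.3419, 0.2336]
ee_rot: [[0.0, 0.321, 0.947], [0.0, 0.947, -0.321], [-1.0, 0.0, 0.0]]
force: [0.7, 0.3, 0.1]
finger_gap: 0.0919
```

```bash
python3 -m pendant '[{"wx":0,"wy":0,"wz":0,"x":0,"y":-16.8,"z":28.8,"grip":91.8},{"wx":0,"wy":0,"wz":0,"x":0,"y":-16.8,"z":28.8,"grip":91.8},{"wx":0,"wy":0,"wz":0,"x":0,"y":-16.8,"z":28.8,"grip":91.8},{"wx":0,"wy":0,"wz":0,"x":0,"y":-16.8,"z":28.8,"grip":91.8},{"wx":0,"wy":0,"wz":0,"x":0,"y":-16.8,"z":28.8,"grip":91.8},{"wx":0,"wy":0,"wz":0,"x":0,"y":-16.8,"z":28.8,"grip":91.8},{"wx":0,"wy":0,"wz":0,"x":0,"y":-16.8,"z":28.8,"grip":91.8},{"wx":0,"wy":0,"wz":0,"x":0,"y":-16.8,"z":28.8,"grip":91.8}]'
python3 -m pendant '[{"wx":-0.098,"wy":0,"wz":0,"x":0,"y":0,"z":0,"grip":91.8},{"wx":-0.098,"wy":0,"wz":0,"x":0,"y":0,"z":0,"grip":91.8},{"wx":-0.098,"wy":0,"wz":0,"x":0,"y":0,"z":0,"grip":91.8},{"wx":-0.098,"wy":0,"wz":0,"x":0,"y":0,"z":0,"grip":91.8},{"wx":-0.098,"wy":0,"wz":0,"x":0,"y":0,"z":0,"grip":91.8},{"wx":-0.098,"wy":0,"wz":0,"x":0,"y":0,"z":0,"grip":91.8},{"wx":-0.098,"wy":0,"wz":0,"x":0,"y":0,"z":0,"grip":91.8},{"wx":-0.096,"wy":0,"wz":0,"x":0,"y":0,"z":0,"grip":91.8}]'
python3 - <<'E'
from cell import manip,camera,camera_info
import cv2
s=manip.state();print(s['t'],s['ee_pos'],s['ee_rot'],s['qpos']);i=camera_info('wrist');print(i)
import pickle;pickle.dump((s,i),open('w1.pkl','wb'))
cv2.imwrite("pics/w2.png",camera('wrist')[:,:,::-1]);cv2.imwrite("pics/d2.png",camera('side')[:,:,::-1])
E
```

```text
t: 1.58
ee_pos: [0.5355, 0.1406, 0.2336]
ee_rot: [[-0.0, 0.321, 0.947], [0.0, 0.947, -0.321], [-1.0, 0.0, -0.0]]
force: [-0.5, 0.8, 0.1]
finger_gap: 0.0918
t: 2.25
ee_pos: [0.5346, 0.1421, 0.2334]
ee_rot: [[-0.0, -0.444, 0.896], [-0.0, 0.896, 0.444], [-1.0, 0.0, -0.0]]
force: [-0.8, -0.7, -0.0]
finger_gap: 0.092
2.25 [0.53459419 0.14206105 0.23344429] [[-3.38822076e-04 -4.43991707e-01  8.96030831e-01]
 [-1.22694792e-05  8.96030884e-01  4.43991728e-01]
 [-9.99999943e-01  1.39440367e-04 -3.09042591e-04]] [ 4.12387643e-02  1.02443446e-01  1.65887046e+00  1.74098505e-06
  1.38061779e+00 -1.98960658e+00]
{'fx': 370.5611820495002, 'fy': 370.5611820495002, 'cx': 281.17956828757406, 'cy': 205.34542258682566, 'rvec': array([-1.57201705, -2.53338218, -0.34212978]), 'tvec': array([ 0.10976497, -0.55292195,  0.24670079])}
```

View pics/w2.png

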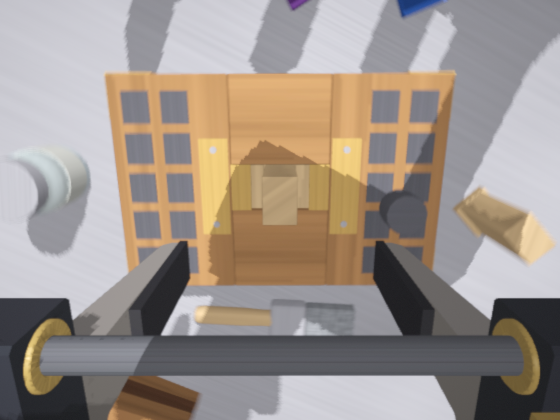

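View pics/d2.png

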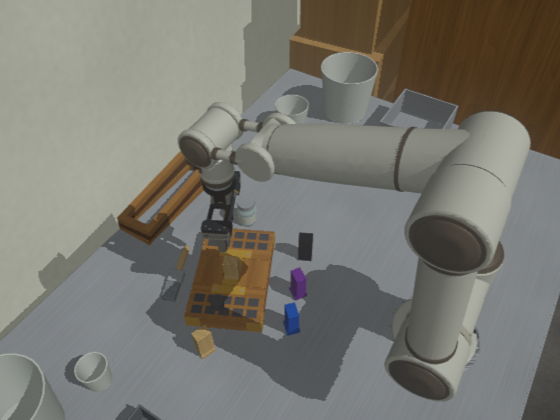

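```bash
python3 - <<'E'
import cv2
a=cv2.imread('pics/w2.png')[130:240,190:370]
cv2.imwrite('pics/c3.png',cv2.resize(a,None,fx=4,fy=4,interpolation=cv2.INTER_CUBIC))
E
```

```text
(no output)
```

View pics/c3.png

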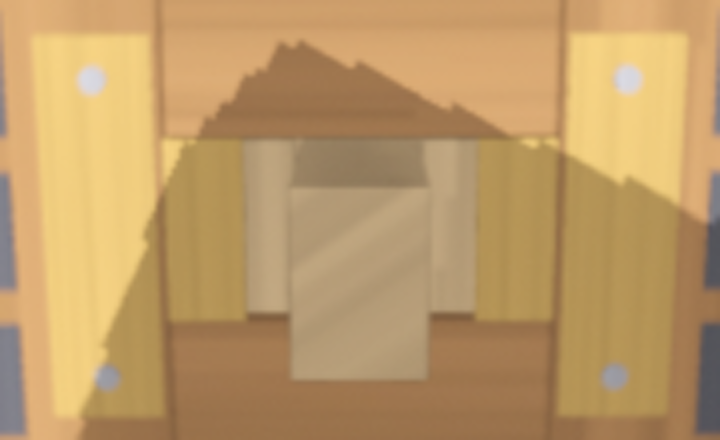

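```bash
python3 - <<'E'
from cell import camera_info
from h import *
import pickle
np.set_printoptions(precision=4,suppress=True)
s,W=pickle.load(open('w1.pkl','rb'));S,D=camera_info('scene'),camera_info('side')
c=lambda p:(190+p[0]/4-.4,130+p[1]/4-.4)
T=[onz(W,c(p),.1) for p in((290,187),(428,187),(428,380),(290,380))]
print('top',np.mean(T,0),[np.linalg.norm(T[i]-T[i-1]) for i in range(4)],np.degrees(np.arctan2(*(T[1]-T[0])[:2][::-1])))
B=[onz(W,c(p),.05) for p in((92,80),(627,80),(614,378),(106,378))]
print('screws',np.mean(B,0),np.degrees(np.arctan2(*(B[1]-B[0])[:2][::-1])),np.degrees(np.arctan2(*(B[2]-B[3])[:2][::-1])))
M=[onz(W,c(p),.05) for p in((246,140),(476,140),(473,316),(248,316))]
print('mouth',np.mean(M,0),[np.linalg.norm(M[i]-M[i-1]) for i in range(4)])
C=[onz(W,p,.05) for p in((108,73),(453,73),(437,286),(131,286))]
print('mould',np.mean(C,0),[np.linalg.norm(C[i]-C[i-1]) for i in range(4)],np.degrees(np.arctan2(*(C[1]-C[0])[:2][::-1])))
tc=proj(W,np.mean(T,0))
o=lambda p:(265+p[0]/4-.4,215+p[1]/4-.4)
q=lambda p:(150+p[0]/4-.4,215+p[1]/4-.4)
print(tri(S,o((326,127)),W,tc),tri(D,q((325,182)),W,tc))
E
```

```text
top [0.5353 0.1411 0.1   ] [np.float64(0.03953968613555559), np.float64(0.02687100294174236), np.float64(0.03954083582515883), np.float64(0.027846098567659898)] 116.35708643466916
screws [0.5359 0.1414 0.05  ] 116.35958344898481 116.35237949717057
mouth [0.535  0.1412 0.05  ] [np.float64(0.04153768798036605), np.float64(0.05221639639386655), np.float64(0.04153963450186065), np.float64(0.05275150322774834)]
mould [0.5346 0.1437 0.05  ] [np.float64(0.20011357840021743), np.float64(0.29392455520529365), np.float64(0.2004006138188123), np.float64(0.3044863695010904)] 116.36623487798099
(array([0.5355, 0.142 , 0.0982]), np.float64(0.0013981618788489905)) (array([0.5335, 0.1404, 0.1031]), np.float64(0.0021340069599574333))
```

```bash
python3 -m pendant '[{"wx":0,"wy":0,"wz":0,"x":20,"y":-1.2,"z":0.2,"grip":91.8},{"wx":0,"wy":0,"wz":0,"x":25,"y":0,"z":0,"grip":91.8},{"wx":0,"wy":0,"wz":0,"x":25,"y":0,"z":0,"grip":91.8},{"wx":0,"wy":0,"wz":0,"x":25,"y":0,"z":0,"grip":91.8},{"wx":0,"wy":0,"wz":0,"x":25,"y":0,"z":0,"grip":91.8},{"wx":0,"wy":0,"wz":0,"x":18,"y":0,"z":0,"grip":91.8},{"wx":0,"wy":0,"wz":0,"x":10,"y":0,"z":0,"grip":91.8},{"wx":0,"wy":0,"wz":0,"x":0,"y":0,"z":0,"grip":91.8}]'
python3 - <<'E'
from cell import manip,camera
import cv2
cv2.imwrite("pics/w3.png",camera('wrist')[:,:,::-1]);cv2.imwrite("pics/d3.png",cv2.resize(camera('side')[180:360,130:330,::-1],None,fx=3,fy=3))
E
```

```text
t: 3.02
ee_pos: [0.5335, 0.141, 0.0831]
ee_rot: [[-0.005, -0.438, 0.899], [-0.0, 0.899, 0.438], [-1.0, 0.002, -0.004]]
force: [1.0, 0.7, 0.5]
finger_gap: 0.092
```

View pics/w3.png

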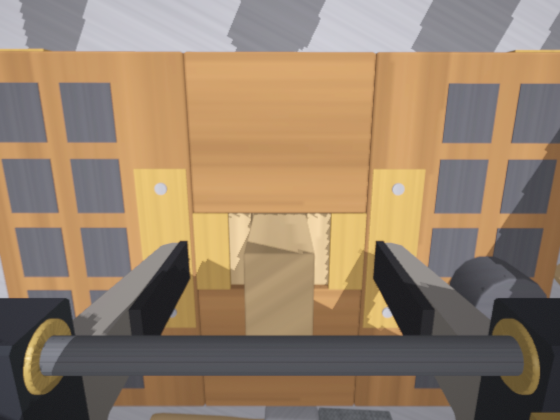

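View pics/d3.png

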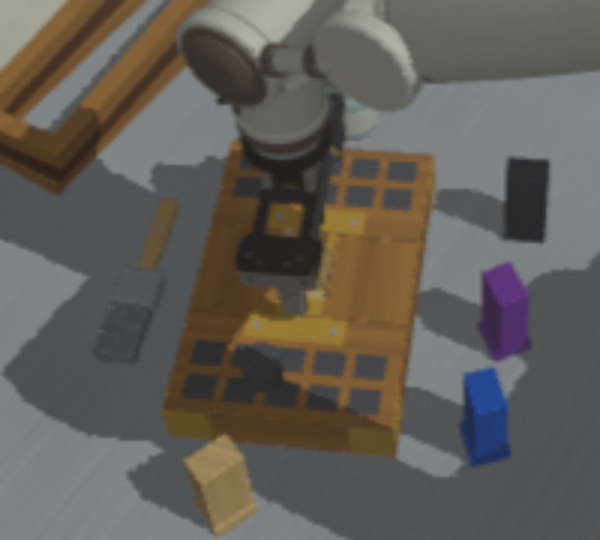

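The wrist view shows the stem (columns 246–313) centred between the finger pads (188–375), so I'll close.

```bash
python3 -m pendant '[{"wx":0,"wy":0,"wz":0,"x":0,"y":0,"z":0,"grip":50},{"wx":0,"wy":0,"wz":0,"x":0,"y":0,"z":0,"grip":40},{"wx":0,"wy":0,"wz":0,"x":0,"y":0,"z":0,"grip":30},{"wx":0,"wy":0,"wz":0,"x":0,"y":0,"z":0,"grip":20},{"wx":0,"wy":0,"wz":0,"x":0,"y":0,"z":0,"grip":10},{"wx":0,"wy":0,"wz":0,"x":0,"y":0,"z":0,"grip":10},{"wx":0,"wy":0,"wz":0,"x":0,"y":0,"z":0,"grip":10},{"wx":0,"wy":0,"wz":0,"x":0,"y":0,"z":0,"grip":10}]'
python3 - <<'E'
from cell import manip
s=manip.state();print(s['ee_pos'],s['force'],s['finger_gap'],s['wrist_torque'])
E
```

```text
t: 3.78
ee_pos: [0.5354, 0.1411, 0.0856]
ee_rot: [[-0.0, -0.44, 0.898], [-0.0, 0.898, 0.44], [-1.0, 0.0, -0.0]]
force: [-0.4, -0.7, 1.1]
finger_gap: 0.0407
[0.53540166 0.14107058 0.08560647] [-0.43238046 -0.6731634   1.1291048 ] 0.04071444025107447 [0.08178574 0.08688513 0.03086369]
```

```bash
python3 -m pendant '[{"wx":0,"wy":0,"wz":0,"x":0,"y":0,"z":0,"grip":10},{"wx":0,"wy":0,"wz":0,"x":0,"y":0,"z":0,"grip":10},{"wx":0,"wy":0,"wz":0,"x":0,"y":0,"z":0,"grip":10},{"wx":0,"wy":0,"wz":0,"x":0,"y":0,"z":0,"grip":10},{"wx":0,"wy":0,"wz":0,"x":0,"y":0,"z":0,"grip":10},{"wx":0,"wy":0,"wz":0,"x":0,"y":0,"z":0,"grip":10},{"wx":0,"wy":0,"wz":0,"x":0,"y":0,"z":0,"grip":10},{"wx":0,"wy":0,"wz":0,"x":0,"y":0,"z":0,"grip":10}]'
python3 - <<'E'
from cell import manip
s=manip.state();print(s['ee_pos'],s['force'],s['finger_gap'],s['wrist_torque'])
E
```

```text
t: 4.45
ee_pos: [0.5354, 0.1411, 0.0855]
ee_rot: [[-0.0, -0.44, 0.898], [-0.0, 0.898, 0.44], [-1.0, 0.0, -0.0]]
force: [-0.3, -0.3, -1.0]
finger_gap: 0.028
[0.53536268 0.14106077 0.08553168] [-0.25802014 -0.27830234 -0.98718371] 0.028021766438298824 [ 0.0435882   0.03127451 -0.02519693]
```

```bash
python3 -m pendant '[{"wx":0,"wy":0,"wz":-0.03,"x":-0.57,"y":2.15,"z":0,"grip":10},{"wx":0,"wy":0,"wz":-0.03,"x":-0.57,"y":2.15,"z":0,"grip":10},{"wx":0,"wy":0,"wz":-0.03,"x":-0.57,"y":2.15,"z":0,"grip":10},{"wx":0,"wy":0,"wz":-0.03,"x":-0.57,"y":2.15,"z":0,"grip":10},{"wx":0,"wy":0,"wz":-0.03,"x":-0.57,"y":2.15,"z":0,"grip":10},{"wx":0,"wy":0,"wz":-0.03,"x":-0.57,"y":2.15,"z":0,"grip":10},{"wx":0,"wy":0,"wz":-0.03,"x":-0.57,"y":2.15,"z":0,"grip":10},{"wx":0,"wy":0,"wz":-0.03,"x":-0.57,"y":2.15,"z":0,"grip":10}]'
cat > look.py <<'E'
import sys,cv2
from cell import manip,camera
s=manip.state();print(s['t'],s['ee_pos'].round(4),s['ee_rot'].round(3).tolist(),s['force'].round(1),s['wrist_torque'].round(2),s['finger_gap'])
n=sys.argv[1]
cv2.imwrite(f"pics/{n}w.png",camera('wrist')[:,:,::-1])
cv2.imwrite(f"pics/{n}s.png",cv2.resize(camera('scene')[190:320,260:460,::-1],None,fx=3.5,fy=3.5,interpolation=cv2.INTER_CUBIC))
E
python3 look.py L1
```

```text
t: 5.12
ee_pos: [0.5283, 0.1554, 0.0881]
ee_rot: [[0.106, -0.427, 0.898], [-0.217, 0.871, 0.44], [-0.97, -0.242, -0.0]]
force: [5.0, -6.7, -6.2]
finger_gap: 0.0278
5.1167 [0.5283 0.1554 0.0881] [[0.106, -0.427, 0.898], [-0.217, 0.871, 0.44], [-0.97, -0.242, -0.0]] [ 5.  -6.7 -6.2] [-0.88 -0.71  0.04] 0.027810145809697644
```

View pics/L1w.png

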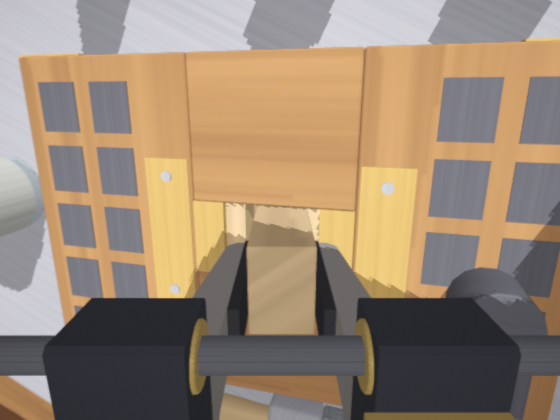

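View pics/L1s.png

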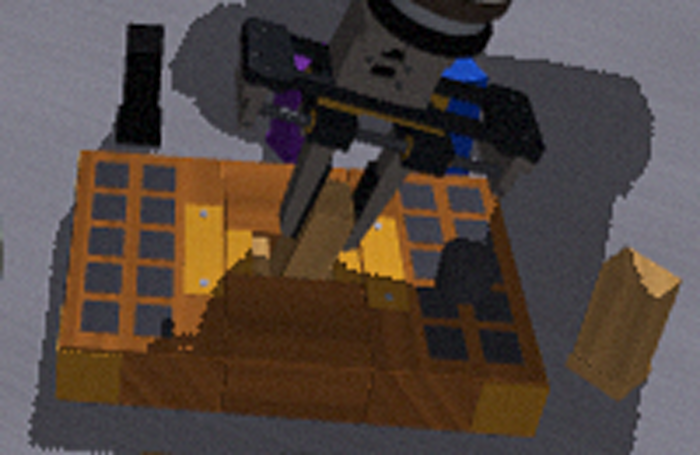

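```bash
python3 -m pendant '[{"wx":0,"wy":0,"wz":0.03,"x":0.5,"y":-2.2,"z":0,"grip":10},{"wx":0,"wy":0,"wz":0.03,"x":0.5,"y":-2.15,"z":0,"grip":10},{"wx":0,"wy":0,"wz":0.03,"x":0.5,"y":-2.15,"z":0,"grip":10},{"wx":0,"wy":0,"wz":0.03,"x":0.5,"y":-2.15,"z":0,"grip":10},{"wx":0,"wy":0,"wz":0.03,"x":0.5,"y":-2.15,"z":0,"grip":10},{"wx":0,"wy":0,"wz":0.03,"x":0.5,"y":-2.15,"z":0,"grip":10},{"wx":0,"wy":0,"wz":0.03,"x":0.5,"y":-2.15,"z":0,"grip":10},{"wx":0,"wy":0,"wz":0.03,"x":0.5,"y":-2.15,"z":0,"grip":10}]'; python3 look.py L2
```

```text
t: 5.88
ee_pos: [0.5353, 0.1409, 0.0866]
ee_rot: [[-0.001, -0.44, 0.898], [0.001, 0.898, 0.44], [-1.0, 0.002, -0.0]]
force: [-0.2, -0.6, -1.1]
finger_gap: 0.0276
5.8833 [0.5353 0.1409 0.0866] [[-0.001, -0.44, 0.898], [0.001, 0.898, 0.44], [-1.0, 0.002, -0.0]] [-0.2 -0.6 -1.1] [ 0.07  0.03 -0.02] 0.027552789312742958
```

View pics/L2w.png

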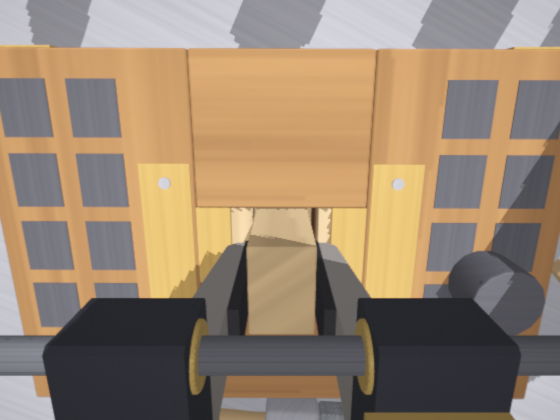

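The right (+y) strip is now a narrow sliver (columns 318–332) with a dark gap to the stem, so it has been pushed back. The left one (232–252) has not moved. Next I'll lean to -y.

```bash
python3 -m pendant '[{"wx":0,"wy":0,"wz":0.03,"x":-0.5,"y":-2.15,"z":0,"grip":10},{"wx":0,"wy":0,"wz":0.03,"x":-0.5,"y":-2.15,"z":0,"grip":10},{"wx":0,"wy":0,"wz":0.03,"x":-0.5,"y":-2.15,"z":0,"grip":10},{"wx":0,"wy":0,"wz":0.03,"x":-0.5,"y":-2.15,"z":0,"grip":10},{"wx":0,"wy":0,"wz":0.03,"x":-0.5,"y":-2.15,"z":0,"grip":10},{"wx":0,"wy":0,"wz":0.03,"x":-0.5,"y":-2.15,"z":0,"grip":10},{"wx":0,"wy":0,"wz":0.03,"x":-0.5,"y":-2.15,"z":0,"grip":10},{"wx":0,"wy":0,"wz":0.03,"x":-0.5,"y":-2.15,"z":0,"grip":10}]'; python3 look.py L3
python3 -m pendant '[{"wx":0,"wy":0,"wz":-0.03,"x":0.45,"y":2.15,"z":0,"grip":10},{"wx":0,"wy":0,"wz":-0.03,"x":0.45,"y":2.15,"z":0,"grip":10},{"wx":0,"wy":0,"wz":-0.03,"x":0.45,"y":2.15,"z":0,"grip":10},{"wx":0,"wy":0,"wz":-0.03,"x":0.45,"y":2.15,"z":0,"grip":10},{"wx":0,"wy":0,"wz":-0.03,"x":0.45,"y":2.15,"z":0,"grip":10},{"wx":0,"wy":0,"wz":-0.03,"x":0.45,"y":2.15,"z":0,"grip":10},{"wx":0,"wy":0,"wz":-0.03,"x":0.45,"y":2.15,"z":0,"grip":10},{"wx":0,"wy":0,"wz":-0.03,"x":0.45,"y":2.15,"z":0,"grip":10}]'; python3 look.py L4
```

```text
t: 6.65
ee_pos: [0.5423, 0.1266, 0.0888]
ee_rot: [[-0.107, -0.427, 0.898], [0.216, 0.872, 0.44], [-0.971, 0.241, -0.001]]
force: [-2.2, 4.2, -0.2]
finger_gap: 0.0278
6.65 [0.5423 0.1266 0.0888] [[-0.107, -0.427, 0.898], [0.216, 0.872, 0.44], [-0.971, 0.241, -0.001]] [-2.2  4.2 -0.2] [ 0.61  0.27 -0.05] 0.02783297818612708
t: 7.42
ee_pos: [0.5355, 0.141, 0.0876]
ee_rot: [[0.001, -0.44, 0.898], [-0.002, 0.898, 0.44], [-1.0, -0.003, 0.0]]
force: [0.2, -0.5, -1.2]
finger_gap: 0.028
7.4167 [0.5355 0.141  0.0876] [[0.001, -0.44, 0.898], [-0.002, 0.898, 0.44], [-1.0, -0.003, 0.0]] [ 0.2 -0.5 -1.2] [ 0.06  0.   -0.  ] 0.02798156972391889
```

View pics/L4w.png

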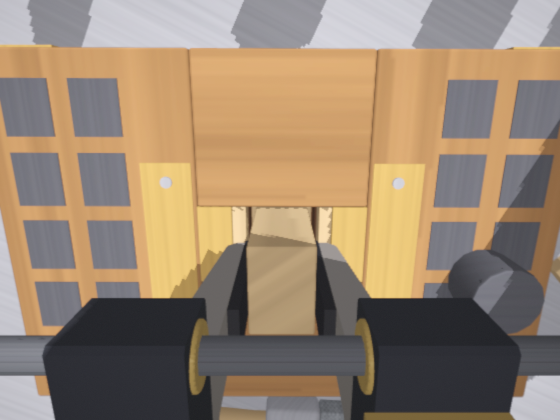

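View pics/L3s.png

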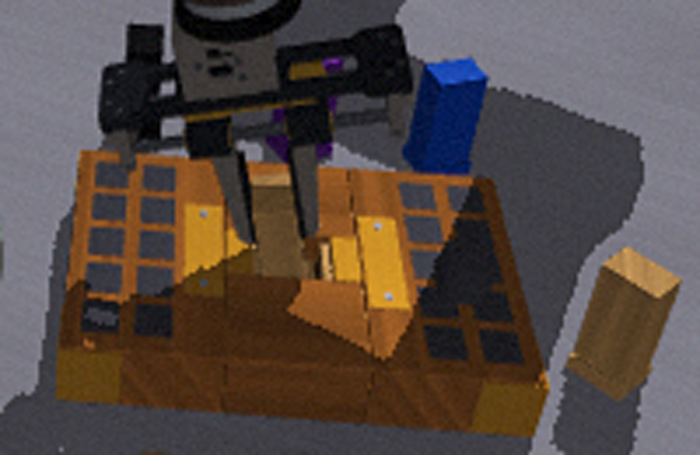

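```bash
python3 - <<'E'
import cv2
a=cv2.imread('pics/L4w.png')[190:250,200:365]
cv2.imwrite('pics/c5.png',cv2.resize(a,None,fx=4.8,fy=4.8,interpolation=cv2.INTER_CUBIC))
from cell import camera_info
from h import *
np.set_printoptions(precision=4,suppress=True)
W=camera_info('wrist');R=116.36*np.pi/180
c0=np.array([.5353,.1411])
for y in(-.027,-.0225,-.0185,-.0145,.0145,.0185,.0225,.027):
    z=.05 if abs(y)>.025 else .046
    P=[*(c0+y*np.array([np.cos(R),np.sin(R)])+(-.018)*np.array([np.sin(R),-np.cos(R)])),z]
    print(y,(proj(W,P)-[200,190])*4.8)
E
```

```text
-0.027 [134.8757 114.9257]
-0.0225 [179.732  104.6282]
-0.0185 [215.2372 104.5354]
-0.0145 [250.7438 104.4426]
0.0145 [508.2096 103.7695]
0.0185 [543.7281 103.6767]
0.0225 [579.2479 103.5838]
0.027 [623.7065 113.6507]
```

View pics/c5.png

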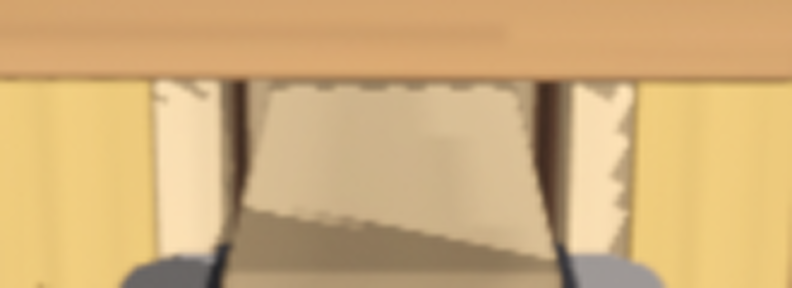

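The left strip's face is about 19.5 mm from centre and the right's about 19.8 mm, so they are pushed back about 5.0 and 5.3 mm, both past 4 mm. I'll lift the first 20 mm gently.

```bash
python3 -m pendant '[{"wx":0,"wy":0,"wz":0,"x":-2.5,"y":0,"z":0,"grip":10},{"wx":0,"wy":0,"wz":0,"x":-2.5,"y":0,"z":0,"grip":10},{"wx":0,"wy":0,"wz":0,"x":-2.5,"y":0,"z":0,"grip":10},{"wx":0,"wy":0,"wz":0,"x":-2.5,"y":0,"z":0,"grip":10},{"wx":0,"wy":0,"wz":0,"x":-2.5,"y":0,"z":0,"grip":10},{"wx":0,"wy":0,"wz":0,"x":-2.5,"y":0,"z":0,"grip":10},{"wx":0,"wy":0,"wz":0,"x":-2.5,"y":0,"z":0,"grip":10},{"wx":0,"wy":0,"wz":0,"x":-2.5,"y":0,"z":0,"grip":10}]'; python3 look.py L5
```

```text
t: 8.18
ee_pos: [0.5355, 0.1409, 0.1079]
ee_rot: [[0.0, -0.44, 0.898], [-0.0, 0.898, 0.44], [-1.0, -0.0, 0.0]]
force: [-0.5, -0.1, -1.7]
finger_gap: 0.0277
8.1833 [0.5355 0.1409 0.1079] [[0.0, -0.44, 0.898], [-0.0, 0.898, 0.44], [-1.0, -0.0, 0.0]] [-0.5 -0.1 -1.7] [ 0.03 -0.04  0.06] 0.027739751667361045
```

View pics/L5w.png

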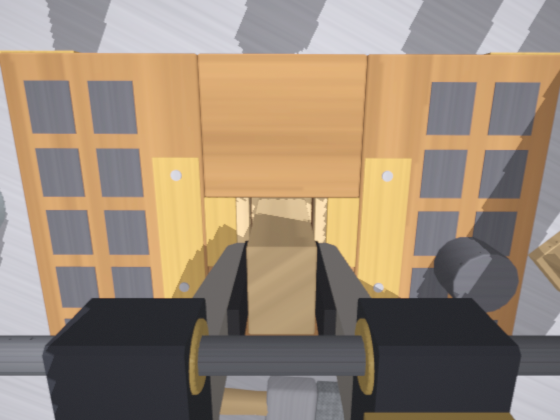

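The block has risen freely past the 10 mm stop, with only its own weight on the wrist. I'll continue to about 20 mm of foot clearance.

```bash
python3 -m pendant '[{"wx":0,"wy":0,"wz":0,"x":-5,"y":0,"z":0,"grip":10},{"wx":0,"wy":0,"wz":0,"x":-6,"y":0,"z":0,"grip":10},{"wx":0,"wy":0,"wz":0,"x":-6,"y":0,"z":0,"grip":10},{"wx":0,"wy":0,"wz":0,"x":-6,"y":0,"z":0,"grip":10},{"wx":0,"wy":0,"wz":0,"x":-6,"y":0,"z":0,"grip":10},{"wx":0,"wy":0,"wz":0,"x":-5,"y":0,"z":0,"grip":10},{"wx":0,"wy":0,"wz":0,"x":-2.5,"y":0,"z":0,"grip":10},{"wx":0,"wy":0,"wz":0,"x":-1,"y":0,"z":0,"grip":10}]';python3 -m pendant '[{"wx":0,"wy":0,"wz":0,"x":0,"y":0,"z":0,"grip":10},{"wx":0,"wy":0,"wz":0,"x":0,"y":0,"z":0,"grip":10},{"wx":0,"wy":0,"wz":0,"x":0,"y":0,"z":0,"grip":10},{"wx":0,"wy":0,"wz":0,"x":0,"y":0,"z":0,"grip":10},{"wx":0,"wy":0,"wz":0,"x":0,"y":0,"z":0,"grip":10},{"wx":0,"wy":0,"wz":0,"x":0,"y":0,"z":0,"grip":10},{"wx":0,"wy":0,"wz":0,"x":0,"y":0,"z":0,"grip":10},{"wx":0,"wy":0,"wz":0,"x":0,"y":0,"z":0,"grip":10}]'; python3 look.py L6;  python3 - <<'E'
from cell import camera
import cv2
cv2.imwrite("pics/L6d.png",cv2.resize(camera('side')[190:350,150:310,::-1],None,fx=3.7,fy=3.7,interpolation=cv2.INTER_CUBIC))
E
```

```text
t: 8.95
ee_pos: [0.5358, 0.141, 0.1459]
ee_rot: [[0.001, -0.44, 0.898], [0.0, 0.898, 0.44], [-1.0, -0.0, 0.001]]
force: [-0.6, 0.2, -0.9]
finger_gap: 0.0276
t: 9.62
ee_pos: [0.5354, 0.141, 0.145]
ee_rot: [[-0.0, -0.44, 0.898], [-0.0, 0.898, 0.44], [-1.0, 0.0, -0.0]]
force: [0.9, -0.3, -1.9]
finger_gap: 0.028
9.6167 [0.5354 0.141  0.145 ] [[-0.0, -0.44, 0.898], [-0.0, 0.898, 0.44], [-1.0, 0.0, -0.0]] [ 0.9 -0.3 -1.9] [ 0.07 -0.02 -0.03] 0.028015150029537115
```

View pics/L6s.png

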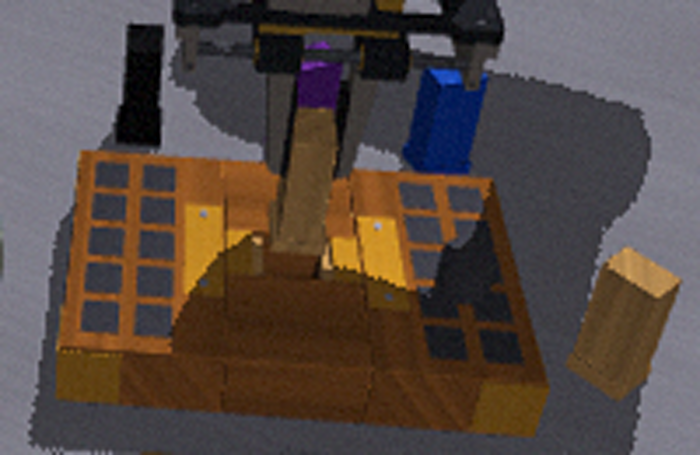

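View pics/L6w.png

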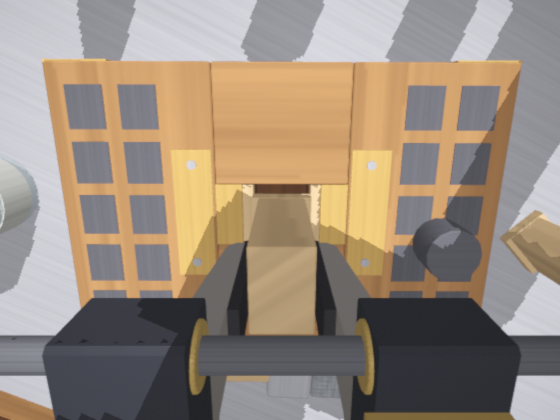

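View pics/L6d.png

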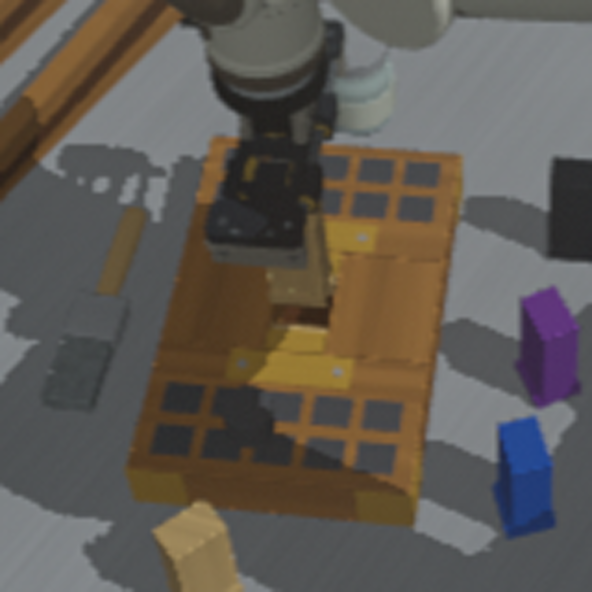

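```bash
python3 - <<'E'
from cell import camera_info
from h import *
S=camera_info('scene');D=camera_info('side')
c=np.array([.5353,.1411]);X=np.array([.897,.441]);Y=np.array([-.441,.897])
for z in(.06,.065,.07,.075): print(z,((proj(S,[*(c+.02*X),z])-[260,190])*3.5).round(1),((proj(D,[*(c+.018*Y),z])-[150,190])*3.7).round(1))
print(((proj(S,[*(c+.02*X),.16])-[260,190])*3.5).round(1))
E
```

```text
0.06 [294.  260.5] [296.2 312.9]
0.065 [294.9 254.9] [295.6 309.1]
0.07 [295.9 249.2] [295.  305.2]
0.075 [296.8 243.5] [294.4 301.3]
[313.5 140.4]
```

```bash
python3 - <<'E'
from cell import manip
print(manip.finish_job()); s=manip.state();print(s['t'],s['ee_pos'],s['finger_gap'],abs(s['qd']).max())
E
```

```text
the job is handed in; nothing more can be done
None
the job is handed in; nothing more can be done
```

The block is out of its pocket. I handed the job in with it still gripped, upright and centred above the pocket, at about 9.8 s of the 45 s allowed.

**What I did:** I gripped the stem across its 28 mm and leaned it about 0.24 rad to +y, then about 0.24 rad to -y. I then brought it upright and centred and drew it straight up.

**Last checks:**
- **Strips:** from the wrist picture, the strips were pushed back about 5.3 mm (+y) and 5.0 mm (-y), good to about 0.5 mm.
- **Forces:** the sideways push was about 8 N leaning to +y and 5 N leaning to -y. During the lift, the wrist read no more than about 2 N.
- **Foot clearance:** the arm's own reading gives 19.5 mm, and the side camera about 19 mm. The scene camera gives about 17 mm, so the views differ by 2–3 mm, about what the 2 mm calibration allows.
- **Position:** the tool was within 1 mm of the pocket centre in x and y. The scene camera put the foot about 1–2 mm off, again about what the calibration allows. The tool's tilt read as zero.
- **Other objects:** the spare, jar, weight and brush looked in place in the last pictures. The spatula was outside them, and the arm never went near it.

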